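# Pack up the calibration set of the goldsmith's balance

### The arm

A 6-joint arm with a two-finger parallel gripper is mounted at the origin on the work surface. World frame = base frame: x ahead of the robot, y to its left, z up, the work surface at z = 0. Lengths are in m, angles in rad, forces in N, time in s.
With the tool pointing down it reaches from about 0.3 to 0.775 m from the base axis. Payload 14.6 kg.
Tool frame: the origin (TCP) lies between the finger pads; the fingertips stand 19 mm ahead of it and the grasp point (between the pads) is the TCP (ctrl.finger_overhang is the distance from the TCP to the fingertips, in m); z points along the fingers, y is the direction in which the jaws open and shut (so a half turn about z gives the same grasp; the last joint's range is limited). The gripper opens to 94 mm and grips with 3 to 60 N. Pads are 16 mm wide; open, the fingers measure 119 mm over their backs; the gripper's body (75 mm by 177 mm) begins 78 mm behind the grasp point.
Start: joints at [1.061, 0.3, 1.521, -0, 1.321, -0.067], TCP at [0.236, 0.497, 0.224] pointing down, gripper open.
Joint ranges: [-3.03, 3.03], [-0.79, 2.21], [0.23, 2.52], [-1.04, 4.18], [0, 3.07], [-2.55, 2.55]. Speed limits (rad/s): [2.22, 2.22, 2.57, 3.14, 3.14, 3.14].

### API

Orientations are given as [roll, pitch, yaw] about the fixed x, y, z axes, in that order (R = Rz(yaw) Ry(pitch) Rx(roll)).
In Python, from station import ctrl gives the robot as it stands.
- The arm moves only by the tool send_rows, never from a script. Its argument "series" is a list of rows, each a list of 7 numbers: the turn, a rotation vector about the tool's x, y, z in degrees, then the shift along the tool's x, y, z in m, then the gripper's target within -1 to 1 (fully open at 1, half-way at 0, shut at -1). A call has 1 to 8 rows; each row is the pose to reach, as a shift and turn from the pose commanded when the call began, along the tool's axes at that moment; what a row does not reach only later rows make up. A row lasts 1/10 s, in which the tool goes at most 50 mm and 8.59 degrees, less where a joint would pass 70% of its speed; a pose out of reach is approached as far as the arm can. A call with a gripper value outside its range is refused whole. The fingers move at their own pace and stop on an object; "force" is the grip in N (left out, the last holds). Time passes only in rows, so rows that repeat a pose let the fingers close. It gives the time, the measured TCP pose, the force and the opening at its end, in the units of the state.
- ctrl.get_obs(): the state, without advancing time (a new reading comes with each control period).
- ctrl.camera(name): name is "side" or "top" or "wrist"; returns a dict with "pixels" (384x512x3 uint8, red, green, blue), "z_map" (384x512 float32, m along the optical axis (not along the pixel's ray), 0 where there is no reading), "fov_y" (degrees; the focal length in pixels is half the picture's height over the tangent of half this angle, whatever the lens; pixels are square), "cx", "cy" (the principal point, pixels), "R" (3x3) and "t" (3): a world point X has camera coordinates R X + t. Camera axes: x right, y down, z forward; pixel columns grow to the right and rows downward; lengths in m; the calibration is good to about 2 mm. A picture is of the moment at which its call begins.
- ctrl.hand_in(): hands the job in, once; it reports no verdict.
The state is a dict: "time_s": time; "qpos": joint angles; "joint_vel": joint speeds; "tau": joint torques, N m; "ee_pos": TCP position; "eef_rot": TCP orientation; "force": force on the tool from outside, world axes, zero at the start; "moment": the same for the moment, N m; "grip_width": finger opening in m.
Only numpy, scipy, OpenCV 4.12 (cv2) and the standard library are available. Lean on these libraries where they do the work, as an engineer would, in place of code of your own. Each camera call takes 0.05 s, during which the arm holds its last target.

### The job

Pack the balance's calibration set back into its wooden case: stand each of the three knobbed steel weights upright in its own well, the largest in the widest well, the middle one in the middle-sized well and the smallest in the narrowest, and lay the two-pronged lifting fork flat along the case's long trough. Set the weights down rather than dropping them, and leave the plain steel bushing (hollow, no knob) and the file where they are.

Things in the scene. Friction and masses are not known exactly. Their poses are not given: they have to be found in the camera images.
- case: Open wooden case, fixed, low walls 18 mm high, 144 mm (its x) by 230 mm (its y), floor 6 mm thick. Origin: centre of its underside, z up. The trough for the fork is the half towards the robot (case -x), grey-lined: centre at x = -38 mm, y = 0, 56 mm wide along x and 185 mm long along y, its floor 6 mm above the origin. The row of three well blocks lies along y at x = +31 mm, 72 mm apart, block tops 20 mm above the table.
- well_wide: Fixed light-wood block 68 x 68 x 14 mm in the case's row of wells, with one round well 56 mm across and 10 mm deep, lined in grey. Origin: centre of its underside, on the well's axis; z up; the well's floor is 4 mm and the block's top 14 mm above the origin. For the largest weight. Which of the three blocks stands where in the row changes from start to start.
- well_mid: Fixed light-wood block 68 x 68 x 14 mm in the case's row of wells, with one round well 46 mm across and 10 mm deep, lined in grey. Origin: centre of its underside, on the well's axis; z up; the well's floor is 4 mm and the block's top 14 mm above the origin. For the middle-sized weight. Which of the three blocks stands where in the row changes from start to start.
- well_narrow: Fixed light-wood block 68 x 68 x 14 mm in the case's row of wells, with one round well 36 mm across and 10 mm deep, lined in grey. Origin: centre of its underside, on the well's axis; z up; the well's floor is 4 mm and the block's top 14 mm above the origin. For the smallest weight. Which of the three blocks stands where in the row changes from start to start.
- weight_large: Loose polished-steel calibration weight, the largest of the three, 500 g, standing upright: round body 38 mm in diameter and 48 mm tall, then a thin neck and a round knob 23 mm in diameter, 67 mm tall in all. The body is the best place to grip. Origin: centre of its underside, z up along its axis.
- weight_mid: Loose polished-steel calibration weight, the middle-sized of the three, 200 g, standing upright: round body 28 mm in diameter and 37 mm tall, then a thin neck and a round knob 17 mm in diameter, 52 mm tall in all. The body is the best place to grip. Origin: centre of its underside, z up along its axis.
- weight_small: Loose polished-steel calibration weight, the smallest of the three, 100 g, standing upright: round body 20 mm in diameter and 32 mm tall, then a thin neck and a round knob 13 mm in diameter, 44 mm tall in all. The body is the best place to grip. Origin: centre of its underside, z up along its axis.
- fork: Loose lifting fork (90 g) lying on the bench, 137 mm long along its x: a wooden handle 85 mm long, 18 mm wide and 20 mm high, and at the +x end a flat steel fork with two prongs, 28 mm over both, with an 18 mm gap. Origin: mid-length, at the underside of the handle, z up; the handle's centre, where it is best gripped and near which it balances, is at x = -26 mm. It may lie either way round in the trough.
- bushing: Look-alike, to be left: a loose plain steel bushing (short thick tube) 32 mm in diameter and 50 mm tall, with a 17 mm hole down through it and no neck or knob, standing upright among the weights. Origin: centre of its underside, z up.
- file: Look-alike, to be left: a loose small file with the same wooden handle as the fork (85 x 18 x 20 mm) but with one straight, dark, flat blade 16 mm wide instead of prongs; 137 mm long along its x. Origin as on the fork: mid-length, at the underside of the handle; handle's centre at x = -26 mm, blade at +x.
Not all that is in view belongs to the job. What is shaped like the weight_large but blue is not meant. What is shaped like the weight_mid but blue is not meant.

How it is judged:
At the end, for the whole second after the job is handed in: Weights upright on the floors of their own wells (axis within 11.5 mm); fork flat on the trough floor, along it within 0.35 rad, its middle within 22 mm across and 35 mm along of the trough's; bushing upright and file flat within 30 mm of their starts; all at rest and released (horizontal distance between weight_large and well_wide below 0.0115 m and z of weight_large in the frame of well_wide between 0 and 0.0075 m and angle between each of weight_large, weight_mid, weight_small, fork, bushing, file's own z axis and vertical below 0.12 rad and linear speed of each of weight_large, weight_mid, weight_small, fork, bushing, file below 0.02 m/s and horizontal distance between weight_mid and well_mid below 0.0115 m and z of weight_mid in the frame of well_mid between 0 and 0.0075 m and horizontal distance between weight_small and well_narrow below 0.0115 m and z of weight_small in the frame of well_narrow between 0 and 0.0075 m and x of fork in the frame of case between -0.06 and -0.016 m and y of fork in the frame of case between -0.035 and 0.035 m and z of fork in the frame of case between 0 and 0.012 m and angle between the x axis of fork and the y axis of case, either way round below 0.35 rad and distance of each of bushing, file from where it was at the start of the episode below 0.03 m); the robot touches nothing.
It fails at once if a weight is dropped (falls free, out of the fingers, by more than about 2 cm) ((linear speed of weight_large above 0.65 m/s and contact force between weight_large and the fingers below 0.01 N) or (linear speed of weight_mid above 0.65 m/s and contact force between weight_mid and the fingers below 0.01 N) or (linear speed of weight_small above 0.65 m/s and contact force between weight_small and the fingers below 0.01 N)).
It also fails if it takes over 118 s, if anything falls off the work surface, if the arm or the gripper's body presses on something with over 40 N, if the wrist force passes 120 N, or if a joint passes its speed limit or range.

## Working session

There is one attempt and no reset: what is moved stays moved. The work goes in short steps, Python scripts to look and compute and a tool call to move; the robot and the scene stay as the last step left them, time stands still between calls to the robot, and variables do not carry over. Pictures are saved under pics/ and viewed, and the job is handed in when it is done.

Besides the shell and the picture viewer there is one more tool, called after "Emit:" as name([rows], argument=value, ...), one row to a line, values as JSON. send_rows: Moves the arm, as the interface text tells. Its arguments: {"type":"object","properties":{"series":{"type":"array"},"force":{"type":"number"}},"required":["series"]}

```bash
ls; mkdir -p pics
cat > h.py <<'E'
import numpy as np, cv2, pickle
from station import ctrl
def cam(n):
    c=ctrl.camera(n); pickle.dump(c,open(f'/tmp/{n}.pkl','wb')); return c
def load(n): return pickle.load(open(f'/tmp/{n}.pkl','rb'))
def K(c):
    h=c['pixels'].shape[0]; return h/2/np.tan(np.radians(c['fov_y'])/2)
def world(c,u,v,d=None):
    f=K(c); 
    if d is None: d=c['z_map'][int(v),int(u)]
    p=np.array([(u-c['cx'])/f*d,(v-c['cy'])/f*d,d]); return np.asarray(c['R']).T@(p-np.asarray(c['t']))
def atz(c,u,v,z):
    f=K(c); R=np.asarray(c['R']); o=-R.T@np.asarray(c['t']); r=R.T@np.array([(u-c['cx'])/f,(v-c['cy'])/f,1]); return o+r*(z-o[2])/r[2]
def proj(c,X):
    p=np.asarray(c['R'])@np.asarray(X)+np.asarray(c['t']); f=K(c); return f*p[0]/p[2]+c['cx'],f*p[1]/p[2]+c['cy']
def save(c,name,box=None,s=1):
    im=c['pixels'][:,:,::-1]
    if box: im=im[box[1]:box[3],box[0]:box[2]]
    cv2.imwrite('pics/'+name,cv2.resize(im,None,fx=s,fy=s,interpolation=cv2.INTER_CUBIC))
E
python3 - <<'E'
from h import *
print(ctrl.get_obs())
for n in ['top','side','wrist']:
    c=cam(n); save(c,n+'0.png',s=1.5); print(n,c['fov_y'],c['cx'],c['cy'],-np.asarray(c['R']).T@c['t'])
E
```

```text
pics
{'time_s': 0.0, 'qpos': array([ 1.06144104e+00,  3.00471157e-01,  1.52158984e+00,  3.67612976e-05,
        1.32068105e+00, -6.66094616e-02]), 'joint_vel': array([-3.46342000e-04,  4.13436852e-04,  1.81463646e-03, -2.11035602e-05,
       -1.27210792e-03,  3.73042400e-04]), 'tau': array([ 1.96123809e-03, -5.31824005e+01, -3.52729332e+01,  7.09006819e-02,
        2.45218672e-02, -9.87109547e-05]), 'ee_pos': array([0.23551445, 0.49675921, 0.22388258]), 'eef_rot': array([-3.14044819e+00, -1.12031252e-04,  2.69883764e+00]), 'force': array([-0.45531059,  0.18622562, -0.68128727]), 'moment': array([ 0.0051158 , -0.0084426 , -0.00882752]), 'grip_width': 0.09394145708630743}
top 49.483690538163316 256.0186796300533 192.10744917072077 [ 0.42373319 -0.04294603  1.24375544]
side 47.706335835974606 262.11247301856935 184.42965004225022 [ 0.4155946  -0.85392912  0.59837552]
wrist 65.53467272755678 254.403482572027 191.10357815566894 [0.17623226 0.52347736 0.38345094]
```

View pics/top0.png

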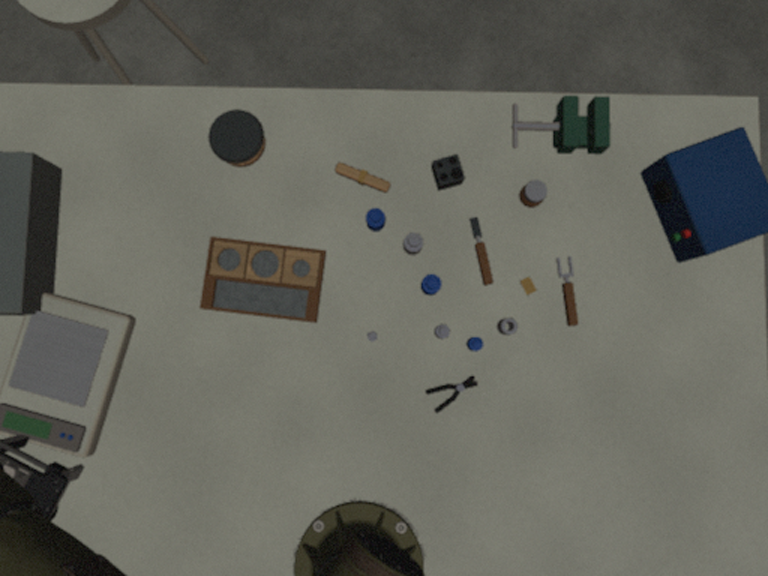

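View pics/side0.png

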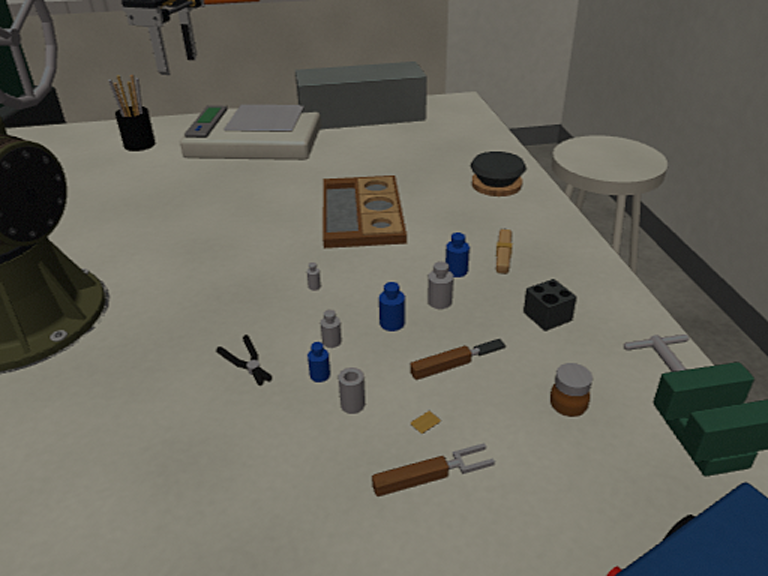

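View pics/wrist0.png

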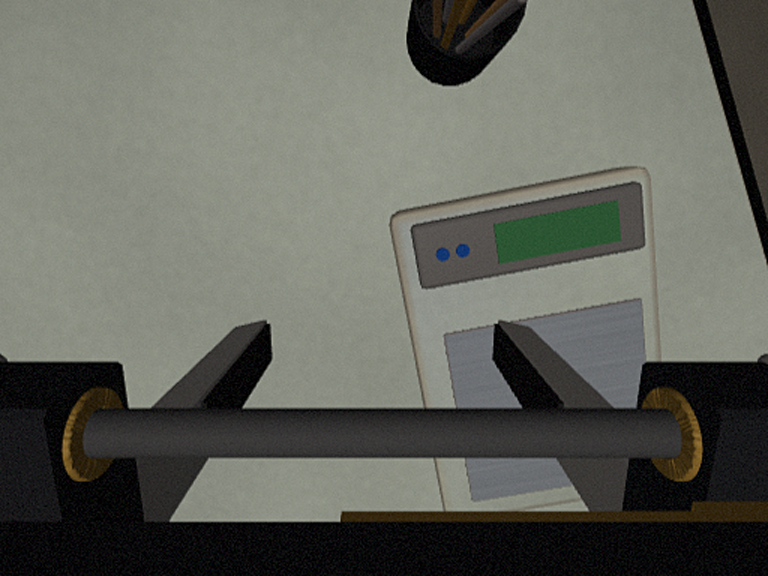

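Top picture (768 px wide). These could be the weights:
- Large: grey (413,242). Blue (375,218) and blue (431,284) have a similar shape.
- Middle: grey (442,331). Blue (474,343) has a similar shape.
- Small: grey (372,336).

The hollow piece at (508,326) is the bushing. The pronged tool at (567,290) is the fork and the dark-bladed one at (482,250) is the file. The grey knobbed pieces fit the description. I'll confirm them in enlarged crops.

Run:
```python
from h import *
c=load('top'); save(c,'topc1.png',(225,125,400,260),4.5); save(c,'topc2.png',(125,150,225,220),7.5)
s=load('side'); save(s,'sidec1.png',(190,150,345,335),3.2)
```

```text
(no output)
```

View pics/topc1.png

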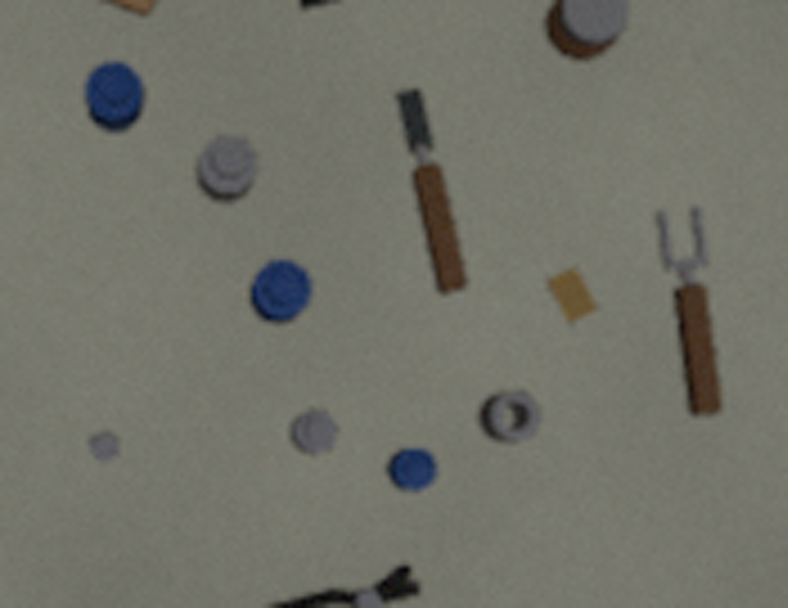

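View pics/topc2.png

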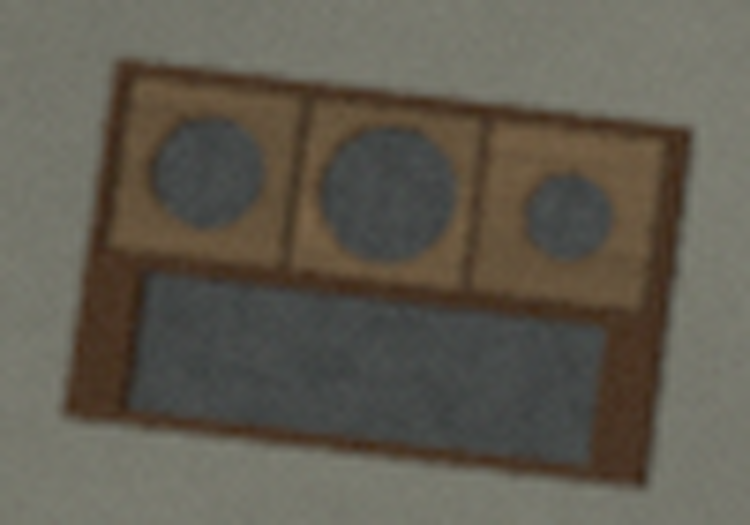

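View pics/sidec1.png

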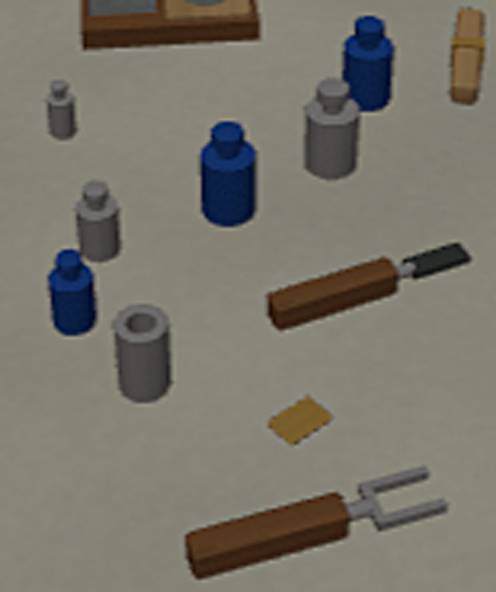

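The crops confirm that the three grey pieces have knobs, that the hollow piece is the bushing, and that the pronged tool is the fork. In the case, the wells from left to right are mid, wide, narrow. Next I measure positions.

Run:
```python
from h import *
c=load('top')
def P(px,py,s,x0,y0): return (px+.5)/s-.5+x0,(py+.5)/s-.5+y0
a=lambda px,py,z: print(px,py,z,atz(c,*P(px,py,4.5,225,125),z).round(4), 'depthz',world(c,*np.round(P(px,py,4.5,225,125)))[2].round(4))
print('large');a(233,157,.067);a(227,165,.048)
print('mid');a(315,431,.052);a(314,430,.037)
print('small');a(104,444,.044);a(104,445,.032)
print('blue');a(114,93,.067);a(281,290,.067);a(413,468,.052)
print('bush');a(512,417,.05)
print('fork handle, ends, prong tips');a(699,350,.02);a(691,286,.02);a(707,413,.02);a(661,212,.005);a(698,208,.005)
print('file');a(440,228,.02);a(426,167,.02);a(454,291,.02)
b=lambda px,py,z: (lambda p:(print(px,py,p.round(4)),p)[1])(atz(c,*P(px,py,7.5,125,150),z))
print('wells');m=b(208,173,.020);w=b(388,195,.02);n=b(568,216,.02)
print(np.linalg.norm(m-w),np.linalg.norm(w-n), 'yaw', np.arctan2(*((m-n)[[0,1]]*[-1,1])))
cs=[b(*q,.018) for q in [(118,62),(690,130),(645,485),(66,414)]]
print('case',np.mean(cs,0), np.linalg.norm(cs[0]-cs[1]),np.linalg.norm(cs[0]-cs[3]))
t=[b(*q,.006) for q in [(145,272),(605,325),(590,465),(128,408)]]
print('trough',np.mean(t,0))
# depth cluster
f=K(c); v,u=np.mgrid[0:384,0:512]; d=c['z_map']
X=np.stack([(u-c['cx'])/f*d,(v-c['cy'])/f*d,d],-1).reshape(-1,3)
W=((X-np.asarray(c['t']))@np.asarray(c['R'])).reshape(384,512,3)
np.save('/tmp/W.npy',W)
for nm,(px,py),z in [('large',(227,165),.048),('mid',(314,431),.037),('small',(104,445),.032)]:
    uu,vv=map(int,P(px,py,4.5,225,125)); S=W[vv-10:vv+11,uu-10:uu+11].reshape(-1,3)
    S=S[S[:,2]>z-.012]; print(nm,len(S),((S.max(0)+S.min(0))/2).round(4),S.mean(0).round(4),S.max(0).round(4))
```

```text
large
233 157 0.067 [ 0.6247 -0.0966  0.067 ] depthz 0.0692
227 165 0.048 [ 0.6226 -0.0936  0.048 ] depthz 0.0661
mid
315 431 0.052 [ 0.4524 -0.1515  0.052 ] depthz 0.051
314 430 0.037 [ 0.4534 -0.1523  0.037 ] depthz 0.0511
small
104 444 0.044 [ 0.442  -0.0177  0.044 ] depthz 0.0471
104 445 0.032 [ 0.4415 -0.0175  0.032 ] depthz 0.0452
blue
114 93 0.067 [ 0.6646 -0.0203  0.067 ] depthz 0.0678
281 290 0.067 [ 0.5404 -0.1279  0.067 ] depthz 0.0652
413 468 0.052 [ 0.4301 -0.2138  0.052 ] depthz 0.0484
bush
512 417 0.05 [ 0.4635 -0.2769  0.05  ] depthz -0.0
fork handle, ends, prong tips
699 350 0.02 [ 0.5104 -0.405   0.02  ] depthz 0.0205
691 286 0.02 [ 0.5524 -0.4001  0.02  ] depthz 0.0125
707 413 0.02 [ 0.4693 -0.4098  0.02  ] depthz 0.0204
661 212 0.005 [ 0.6031 -0.385   0.005 ] depthz 0.0156
698 208 0.005 [ 0.6063 -0.4096  0.005 ] depthz 0.0117
file
440 228 0.02 [ 0.5878 -0.2354  0.02  ] depthz 0.0218
426 167 0.02 [ 0.6282 -0.2261  0.02  ] depthz 0.0177
454 291 0.02 [ 0.5464 -0.2447  0.02  ] depthz 0.0215
wells
208 173 [0.587  0.2683 0.02  ]
388 195 [0.5795 0.1969 0.02  ]
568 216 [0.5724 0.1256 0.02  ]
0.07179839434172708 0.07164699513155195 yaw -0.10217364686628552
118 62 [0.631  0.3063 0.018 ]
690 130 [0.6077 0.0786 0.018 ]
645 485 [0.467  0.0926 0.018 ]
66 414 [0.4909 0.3208 0.018 ]
case [0.5491448  0.19956895 0.018     ] 0.22892533494529851 0.14092426371051742
145 272 [0.5487 0.2954 0.006 ]
605 325 [0.5307 0.1115 0.006 ]
590 465 [0.4749 0.1159 0.006 ]
128 408 [0.4943 0.2999 0.006 ]
trough [0.51214558 0.20567179 0.006     ]
large 135 [ 0.5326 -0.0785  0.6415] [ 0.616  -0.0942  0.0816] [ 0.6416 -0.0429  1.2438]
mid 74 [ 0.4433 -0.1044  0.6379] [ 0.4495 -0.1475  0.1088] [ 0.4628 -0.0429  1.2438]
small 41 [ 0.4363 -0.0262  0.6351] [ 0.4387 -0.0204  0.1253] [ 0.4488 -0.0095  1.2438]
```

Checks: the wells are 72 mm apart, the case measures 229 x 141 mm, depth heights are 67/51/45 mm, and every reach is under 0.66 m, so all agree. Case yaw is about -0.102. I start with the small weight.

```bash
cat >> h.py <<'E'
from scipy.spatial.transform import Rotation as Ro
def go(x,y,z,yawdeg):
    o=ctrl.get_obs(); R0=Ro.from_euler('xyz',o['eef_rot']); R1=Ro.from_euler('xyz',[180,0,yawdeg],degrees=True)
    rv=(R0.inv()*R1).as_rotvec(degrees=True); s=R0.inv().apply(np.array([x,y,z])-o['ee_pos'])
    print('t',round(o['time_s'],2),'pos',o['ee_pos'].round(4),'yaw',np.degrees(o['eef_rot'][2]).round(1),'w',round(o['grip_width'],4),'q',o['qpos'].round(2))
    print('ROW turn',rv.round(2),'shift',s.round(4)); return rv,s
E
python3 - <<'E'
from h import *
go(.4415,-.0175,.16,84)
E
```

```text
t 0.15 pos [0.2356 0.4968 0.2241] yaw 154.6 w 0.0941 q [ 1.06  0.3   1.52  0.    1.32 -0.07]
ROW turn [-4.000e-02  2.000e-02  7.063e+01] shift [-0.4064 -0.3764  0.0643]
```

Emit:
send_rows([
  [0,0,70.6,-0.406,-0.376,0.064,0.2],
  [0,0,70.6,-0.406,-0.376,0.064,0.2],
  [0,0,70.6,-0.406,-0.376,0.064,0.2],
  [0,0,70.6,-0.406,-0.376,0.064,0.2],
  [0,0,70.6,-0.406,-0.376,0.064,0.2],
  [0,0,70.6,-0.406,-0.376,0.064,0.2],
  [0,0,70.6,-0.406,-0.376,0.064,0.2],
  [0,0,70.6,-0.406,-0.376,0.064,0.2],
], force=30)

```text
time_s: 0.95
ee_pos: [0.3836, 0.1261, 0.1784]
eef_rot: [3.141, -0.0, 1.493]
force: [1.4, 0.8, -0.4]
grip_width: 0.0565
```

Run:
```python
from h import *
go(.4415,-.0175,.14,84)
```

```text
t 0.95 pos [0.3836 0.1261 0.1784] yaw 85.5 w 0.0565 q [0.23 0.02 1.96 0.   1.16 0.3 ]
ROW turn [ 0.03 -0.01  1.53] shift [-0.1387  0.0689  0.0384]
```

Emit:
send_rows([
  [0,0,1,-0.138,0.069,0.038,0.1],
  [0,0,1,-0.138,0.069,0.038,0.1],
  [0,0,1,-0.138,0.069,0.038,0.1],
  [0,0,1,-0.138,0.069,0.038,0.1],
  [0,0,1,-0.138,0.069,0.038,0.1],
  [0,0,1,-0.138,0.069,0.038,0.1],
])

```text
time_s: 1.55
ee_pos: [0.442, -0.0137, 0.1406]
eef_rot: [-3.141, -0.0, 1.482]
force: [-0.1, -0.5, 0.3]
grip_width: 0.0516
```

Run:
```python
from h import *
go(.4415,-.0175,.033,84)
c=cam('wrist'); save(c,'w1.png',s=1.5); print(proj(c,[.4415,-.0175,.044]), proj(c,[.4415,-.0175,0]))
```

```text
t 1.55 pos [ 0.442  -0.0137  0.1406] yaw 84.9 w 0.0516 q [-0.11  0.16  1.91  0.    1.08 -0.02]
ROW turn [-0.01 -0.01  0.89] shift [-3.800e-03 -1.000e-04  1.076e-01]
(np.float64(254.7675922989234), np.float64(199.96428194975024)) (np.float64(254.76235813036268), np.float64(189.07032520609675))
```

View pics/w1.png

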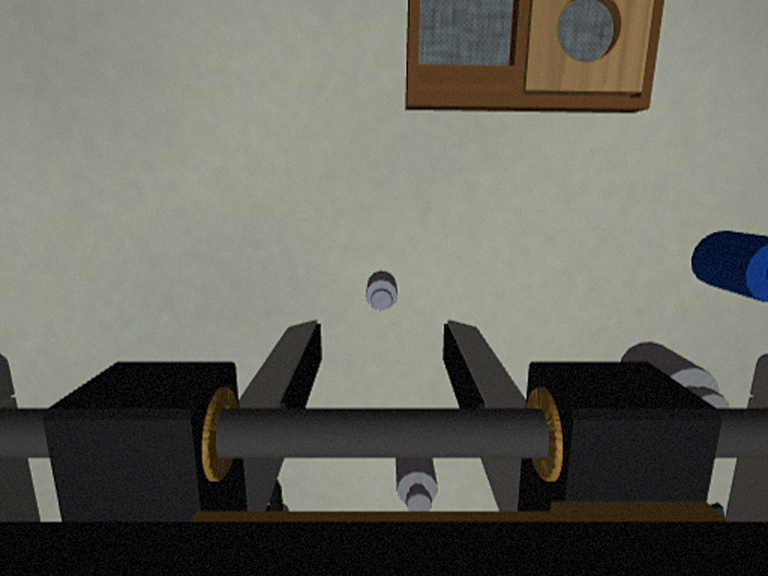

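The wrist picture shows the small weight's knob at (254,200), against a predicted (255,200). That agrees, so I descend.

Emit:
send_rows([
  [0,0,0,-0.004,0,0.05,0.1],
  [0,0,0,-0.004,0,0.09,0.1],
  [0,0,0,-0.004,0,0.107,0.1],
  [0,0,0,-0.004,0,0.107,0.1],
  [0,0,0,-0.004,0,0.107,-1],
  [0,0,0,-0.004,0,0.107,-1],
  [0,0,0,-0.004,0,0.107,-1],
  [0,0,0,-0.004,0,0.107,-1],
], force=20)

```text
time_s: 2.4
ee_pos: [0.4423, -0.0185, 0.0343]
eef_rot: [3.14, 0.0, 1.481]
force: [0.6, -0.2, -0.1]
grip_width: 0.0232
```

Emit:
send_rows([
  [0,0,0,0,0,0,-1],
  [0,0,0,0,0,0,-1],
  [0,0,0,0,0,0,-1],
])

```text
time_s: 2.7
ee_pos: [0.4422, -0.0185, 0.0341]
eef_rot: [3.141, -0.0, 1.481]
force: [-1.4, 0.8, 7.3]
grip_width: 0.0191
```

Run:
```python
from h import *
go(.5724,.1256,.12,84)
```

```text
t 2.7 pos [ 0.4422 -0.0185  0.0341] yaw 84.9 w 0.0191 q [-0.12  0.34  1.98  0.    0.82 -0.04]
ROW turn [ 0.05 -0.    0.87] shift [ 0.1552  0.1168 -0.0858]
```

Emit:
send_rows([
  [0,0,0,0,0,-0.04,-1],
  [0,0,0,0,0,-0.086,-1],
  [0,0,0.9,0.04,0.03,-0.086,-1],
  [0,0,0.9,0.08,0.06,-0.086,-1],
  [0,0,0.9,0.12,0.09,-0.086,-1],
  [0,0,0.9,0.155,0.117,-0.086,-1],
  [0,0,0.9,0.155,0.117,-0.086,-1],
  [0,0,0.9,0.155,0.117,-0.086,-1],
])

```text
time_s: 3.5
ee_pos: [0.572, 0.1257, 0.1187]
eef_rot: [-3.14, 0.0, 1.467]
force: [0.1, -0.5, -1.7]
grip_width: 0.0196
```

Run:
```python
from h import *
go(.5724,.1256,.0447,84)
c=cam('wrist'); save(c,'w2.png',s=1.5); print(np.array(proj(c,[.5724,.1256,.02]))*1.5,np.array(proj(c,[.5795,.1969,.02]))*1.5)
```

```text
t 3.5 pos [0.572  0.1257 0.1187] yaw 84.0 w 0.0196 q [ 0.15  0.48  1.53 -0.    1.13  0.26]
ROW turn [-0.08  0.03  0.03] shift [-0.0001  0.0005  0.074 ]
[383.32156624 292.91651753] [382.91470728 168.28362848]
```

View pics/w2.png

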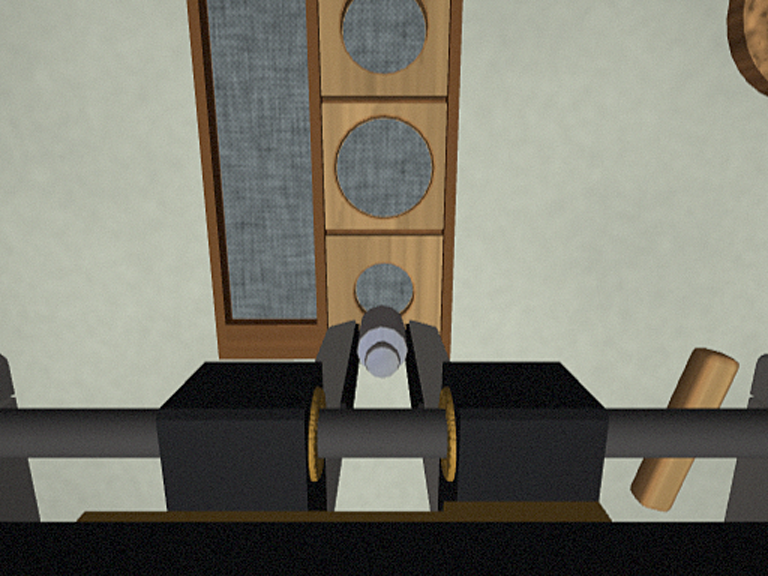

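The narrow well is seen at (384,291), against a predicted (383,293), and the wide well at (384,167), against (383,168). I lower the weight.

Emit:
send_rows([
  [0,0,0,0,0,0.03,-1],
  [0,0,0,0,0,0.055,-1],
  [0,0,0,0,0,0.066,-1],
  [0,0,0,0,0,0.072,-1],
  [0,0,0,0,0,0.074,-1],
  [0,0,0,0,0,0.0745,-1],
  [0,0,0,0,0,0.0745,-1],
])

```text
time_s: 4.25
ee_pos: [0.5727, 0.1254, 0.0459]
eef_rot: [3.14, -0.0, 1.465]
force: [0.8, 0.1, 0.0]
grip_width: 0.0194
```

Emit:
send_rows([
  [0,0,0,0,0,0,-0.4],
  [0,0,0,0,0,0,-0.3],
  [0,0,0,0,0,0,-0.2],
  [0,0,0,0,0,0,-0.2],
  [0,0,0,0,0,-0.03,-0.1],
  [0,0,0,0,0,-0.08,-0.1],
  [0,0,0,0,0,-0.11,0.2],
  [0,0,0,0,0,-0.11,0.2],
])

```text
time_s: 5.05
ee_pos: [0.574, 0.1257, 0.1598]
eef_rot: [3.134, -0.002, 1.466]
force: [-0.4, 0.8, -0.3]
grip_width: 0.0544
```

Run:
```python
from h import *
go(.6236,-.095,.16,45)
c=cam('wrist'); save(c,'w3.png',s=1.5)
```

```text
t 5.05 pos [0.574  0.1257 0.1598] yaw 84.0 w 0.0544 q [0.15 0.44 1.49 0.   1.21 0.26]
ROW turn [ 0.37 -0.25 38.98] shift [-2.143e-01  7.240e-02 -1.000e-04]
```

View pics/w3.png

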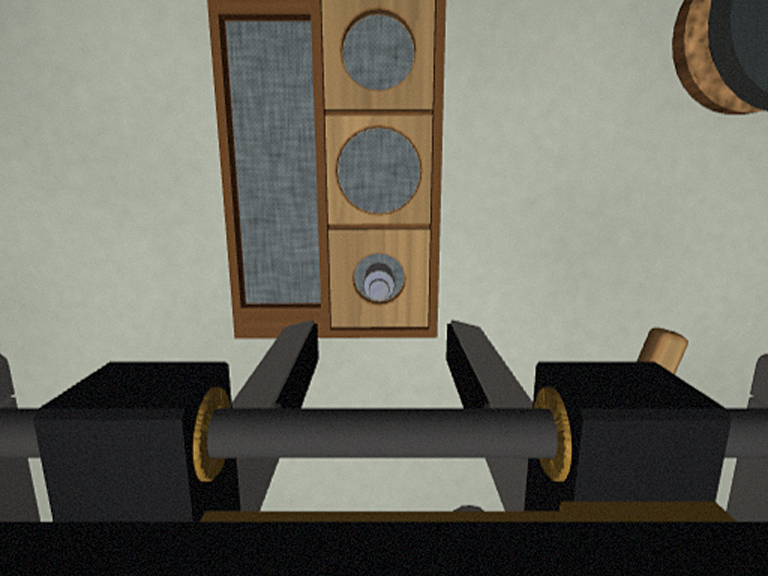

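The small weight stands in the narrow well at (379,280). Next is the large one.

Emit:
send_rows([
  [0,0,39,-0.214,0.072,0,0.4],
  [0,0,39,-0.214,0.072,0,0.4],
  [0,0,39,-0.214,0.072,0,0.4],
  [0,0,39,-0.214,0.072,0,0.4],
  [0,0,39,-0.214,0.072,0,0.4],
  [0,0,39,-0.214,0.072,0,0.4],
  [0,0,39,-0.214,0.072,0,0.4],
  [0,0,39,-0.214,0.072,0,0.4],
])

```text
time_s: 5.9
ee_pos: [0.6211, -0.0938, 0.1542]
eef_rot: [-3.14, 0.001, 0.787]
force: [0.2, 0.6, 0.3]
grip_width: 0.0659
```

Run:
```python
from h import *
go(.6236,-.095,.033,45)
c=cam('wrist'); save(c,'w4.png',s=1.5);print(np.array(proj(c,[.6236,-.095,.067]))*1.5)
```

```text
t 5.9 pos [ 0.6211 -0.0938  0.1542] yaw 45.1 w 0.0659 q [-0.21  0.53  1.36  0.    1.25  0.58]
ROW turn [-0.06  0.03  0.1 ] shift [0.001  0.0027 0.1212]
[385.40896015 296.02486562]
```

View pics/w4.png

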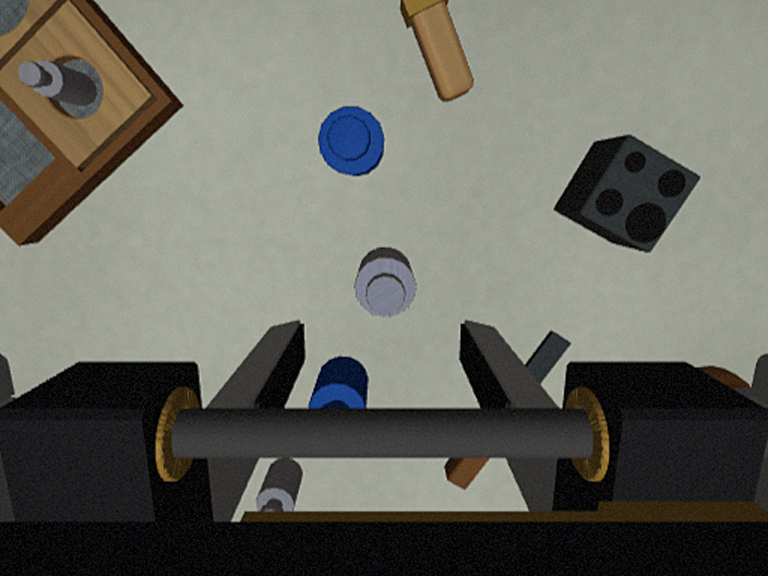

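The grey knob is at (386,293), against a predicted (385,296), so the offset is about 1.5 mm. The jaws clear both blue weights. I descend.

Emit:
send_rows([
  [0,0,0,0.0025,0.003,0.05,0.4],
  [0,0,0,0.0025,0.003,0.09,0.4],
  [0,0,0,0.0025,0.003,0.12,0.4],
  [0,0,0,0.0025,0.003,0.12,0.4],
  [0,0,0,0.0025,0.003,0.12,-1],
  [0,0,0,0.0025,0.003,0.12,-1],
  [0,0,0,0.0025,0.003,0.12,-1],
  [0,0,0,0.0025,0.003,0.12,-1],
], force=40)

```text
time_s: 6.75
ee_pos: [0.6257, -0.0951, 0.0364]
eef_rot: [3.141, -0.001, 0.785]
force: [0.7, -0.8, 9.8]
grip_width: 0.0375
```

Emit:
send_rows([
  [0,0,0,0,0,0,-1],
  [0,0,0,0,0,0,-1],
  [0,0,0,0,0,0,-1],
  [0,0,0,0,0,0,-1],
])

```text
time_s: 7.15
ee_pos: [0.6258, -0.0952, 0.0364]
eef_rot: [3.141, -0.001, 0.785]
force: [-3.1, 2.5, 6.7]
grip_width: 0.0376
```

Run:
```python
from h import *
go(.5795,.1969,.15,84)
```

```text
t 7.15 pos [ 0.6258 -0.0952  0.0364] yaw 45.0 w 0.0376 q [-0.21  0.68  1.42  0.    1.04  0.58]
ROW turn [  0.07  -0.04 -39.02] shift [ 0.1738 -0.2392 -0.1137]
```

Emit:
send_rows([
  [0,0,0,0,0,-0.03,-1],
  [0,0,0,0,0,-0.07,-1],
  [0,0,0,0,0,-0.114,-1],
  [0,0,-8,0.02,-0.035,-0.114,-1],
  [0,0,-16,0.05,-0.07,-0.114,-1],
  [0,0,-24,0.08,-0.11,-0.114,-1],
  [0,0,-32,0.11,-0.15,-0.114,-1],
  [0,0,-39,0.14,-0.19,-0.114,-1],
])

```text
time_s: 7.95
ee_pos: [0.5893, 0.1398, 0.149]
eef_rot: [-3.141, 0.0, 1.471]
force: [1.2, 0.1, -4.8]
grip_width: 0.0375
```

Emit:
send_rows([
  [0,0,0,0,0,0,-1],
  [0,0,0,0,0,0,-1],
])

```text
time_s: 8.15
ee_pos: [0.5896, 0.139, 0.1488]
eef_rot: [-3.141, 0.0, 1.467]
force: [1.2, -1.0, -4.2]
grip_width: 0.0374
```

Run:
```python
from h import *
go(.5795,.1969,.15,84)
```

```text
t 8.15 pos [0.5896 0.139  0.1488] yaw 84.1 w 0.0374 q [ 0.17  0.49  1.44 -0.    1.21  0.27]
ROW turn [-0.02  0.02  0.07] shift [ 0.0566 -0.0161 -0.0012]
```

Emit:
send_rows([
  [0,0,0,0.03,-0.008,0,-1],
  [0,0,0,0.0565,-0.016,0,-1],
  [0,0,0,0.0565,-0.016,0,-1],
  [0,0,0,0.0565,-0.016,0,-1],
])

```text
time_s: 8.55
ee_pos: [0.5803, 0.195, 0.1488]
eef_rot: [-3.141, 0.0, 1.465]
force: [0.3, -0.6, -5.1]
grip_width: 0.0374
```

Run:
```python
from h import *
go(.5795,.1969,.0467,84)
c=cam('wrist'); save(c,'w5.png',s=1.5);print(np.array(proj(c,[.587,.2683,.02]))*1.5)
```

```text
t 8.55 pos [0.5803 0.195  0.1488] yaw 83.9 w 0.0374 q [ 0.26  0.5   1.42 -0.    1.22  0.37]
ROW turn [-0.01  0.03 -0.08] shift [ 0.0019 -0.0009  0.1021]
[380.81150211 166.27230361]
```

View pics/w5.png

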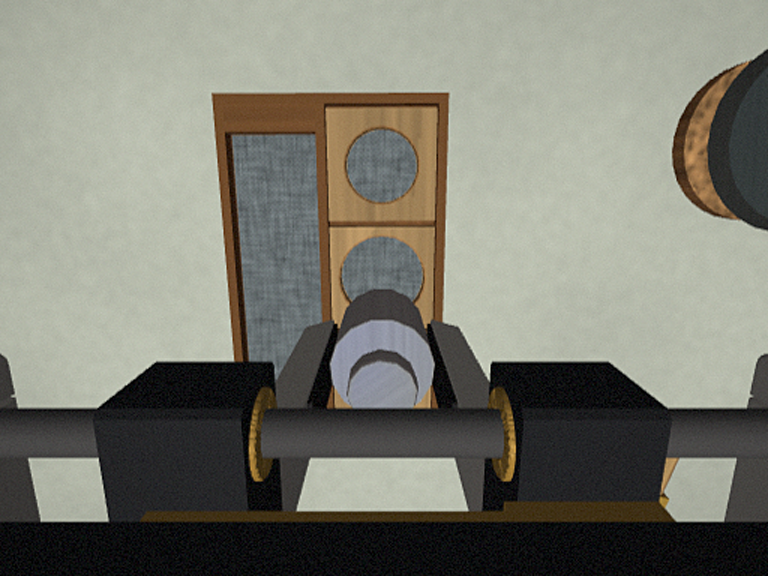

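The middle well is at (382,166), as predicted, and the wide well lies straight under the weight. I lower it.

Emit:
send_rows([
  [0,0,0,0.001,0,0.04,-1],
  [0,0,0,0.001,0,0.075,-1],
  [0,0,0,0.001,0,0.09,-1],
  [0,0,0,0.001,0,0.096,-1],
  [0,0,0,0.001,0,0.099,-1],
  [0,0,0,0.001,0,0.101,-1],
  [0,0,0,0.001,0,0.101,-1],
])

```text
time_s: 9.3
ee_pos: [0.5807, 0.197, 0.0491]
eef_rot: [3.14, -0.001, 1.465]
force: [-0.3, 0.2, -4.5]
grip_width: 0.0374
```

Run:
```python
from h import *
go(.5795,.1969,.0467,84); print(ctrl.get_obs()['force'])
```

```text
t 9.3 pos [0.5807 0.197  0.0491] yaw 84.0 w 0.0374 q [ 0.27  0.63  1.48 -0.    1.03  0.37]
ROW turn [ 0.09 -0.03 -0.03] shift [-0.0002 -0.0012  0.0024]
[-0.31049569  0.24040289 -4.45455755]
```

Still about 2 mm up. I lower the rest and release gently.

Emit:
send_rows([
  [0,0,0,0,0,0.001,-1],
  [0,0,0,0,0,0.002,-1],
  [0,0,0,0,0,0.0025,-1],
  [0,0,0,0,0,0.0025,-1],
])

```text
time_s: 9.7
ee_pos: [0.5804, 0.197, 0.0464]
eef_rot: [3.141, -0.0, 1.466]
force: [-2.5, -2.2, 5.4]
grip_width: 0.0373
```

Emit:
send_rows([
  [0,0,0,0,0,0,-0.1],
  [0,0,0,0,0,0,0],
  [0,0,0,0,0,0,0.1],
  [0,0,0,0,0,0,0.2],
  [0,0,0,0,0,-0.03,0.2],
  [0,0,0,0,0,-0.07,0.2],
  [0,0,0,0,0,-0.11,0.2],
  [0,0,0,0,0,-0.11,0.2],
])

```text
time_s: 10.5
ee_pos: [0.5822, 0.1975, 0.1613]
eef_rot: [3.133, -0.003, 1.466]
force: [-0.3, 0.8, -0.4]
grip_width: 0.0558
```

Run:
```python
from h import *
go(.453,-.152,.17,45)
c=cam('wrist'); save(c,'w6.png',s=1.5)
```

```text
t 10.5 pos [0.5822 0.1975 0.1613] yaw 84.0 w 0.0558 q [0.27 0.49 1.4  0.   1.24 0.37]
ROW turn [ 0.4  -0.34 38.98] shift [-0.3611 -0.0918 -0.0106]
```

View pics/w6.png

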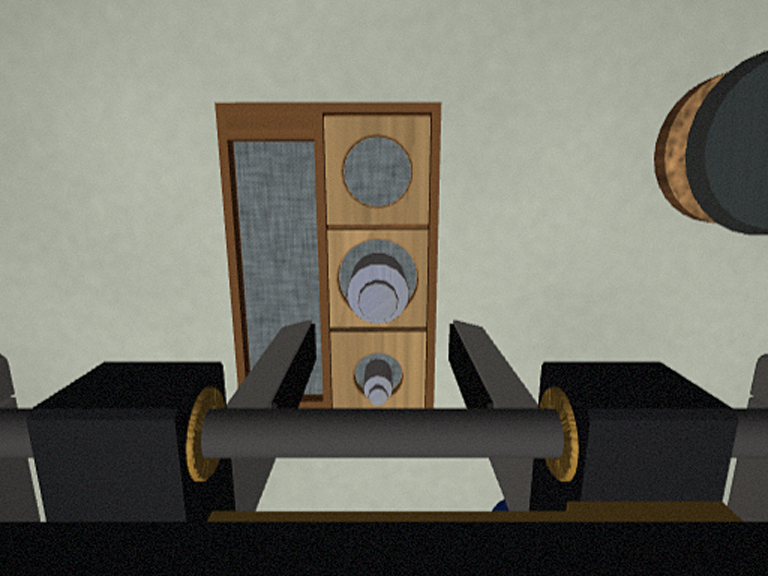

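The large weight stands in the wide well, with its knob at (378,300). Now the middle one.

Emit:
send_rows([
  [0,0,39,-0.361,-0.092,-0.01,0.2],
  [0,0,39,-0.361,-0.092,-0.01,0.2],
  [0,0,39,-0.361,-0.092,-0.01,0.2],
  [0,0,39,-0.361,-0.092,-0.01,0.2],
  [0,0,39,-0.361,-0.092,-0.01,0.2],
  [0,0,39,-0.361,-0.092,-0.01,0.2],
  [0,0,39,-0.361,-0.092,-0.01,0.2],
  [0,0,39,-0.361,-0.092,-0.01,0.2],
])

```text
time_s: 11.35
ee_pos: [0.449, -0.1551, 0.1646]
eef_rot: [-3.14, 0.001, 0.783]
force: [-0.2, 0.2, 1.1]
grip_width: 0.0564
```

Emit:
send_rows([
  [0,0,0,0,0,0,0.2],
  [0,0,0,0,0,0,0.2],
])

```text
time_s: 11.55
ee_pos: [0.4506, -0.1522, 0.1647]
eef_rot: [-3.14, 0.0, 0.784]
force: [0.0, -0.9, 0.2]
grip_width: 0.0563
```

Run:
```python
from h import *
go(.453,-.152,.12,45)
```

```text
t 11.55 pos [ 0.4506 -0.1522  0.1647] yaw 44.9 w 0.0563 q [-0.4   0.2   1.8   0.    1.15  0.38]
ROW turn [-0.07  0.02 -0.08] shift [0.0019 0.0016 0.0447]
```

Run:
```python
from h import *
go(.453,-.152,.034,45)
c=cam('wrist'); save(c,'w7.png',s=1.5);print(np.array(proj(c,[.453,-.152,.052]))*1.5)
```

```text
t 11.55 pos [ 0.4506 -0.1522  0.1647] yaw 44.9 w 0.0563 q [-0.4   0.2   1.8   0.    1.15  0.38]
ROW turn [-0.07  0.02 -0.08] shift [0.0019 0.0017 0.1307]
[383.45501677 284.48513878]
```

View pics/w7.png

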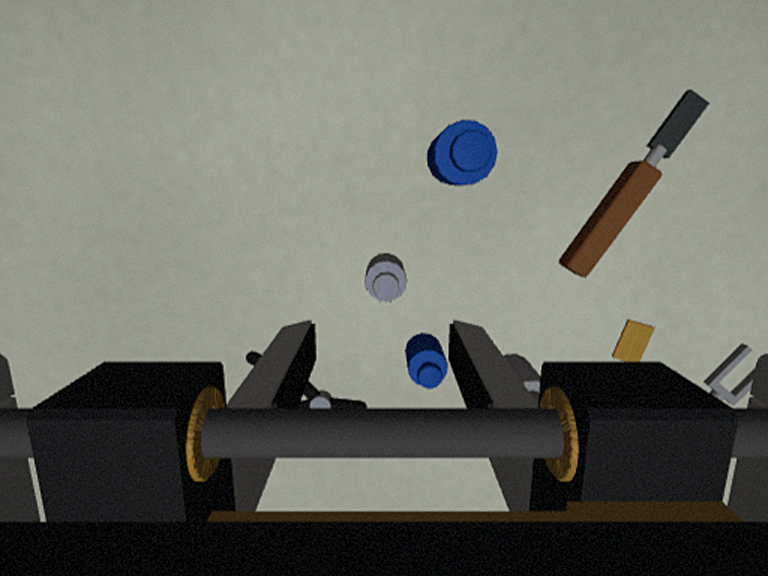

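The grey knob is at (386,287), against a predicted (383,284), so within 2 mm. The blue weight behind it, at (428,365), clears the finger.

Emit:
send_rows([
  [0,0,0,0.001,0.003,0.05,0.2],
  [0,0,0,0.001,0.003,0.1,0.2],
  [0,0,0,0.001,0.003,0.13,0.2],
  [0,0,0,0.001,0.003,0.13,0.2],
  [0,0,0,0.001,0.003,0.13,-1],
  [0,0,0,0.001,0.003,0.13,-1],
  [0,0,0,0.001,0.003,0.13,-1],
  [0,0,0,0.001,0.003,0.13,-1],
], force=30)

```text
time_s: 12.4
ee_pos: [0.4541, -0.1539, 0.0366]
eef_rot: [3.14, -0.001, 0.785]
force: [0.0, 1.1, 1.0]
grip_width: 0.0277
```

Emit:
send_rows([
  [0,0,0,0,0,0,-1],
  [0,0,0,0,0,0,-1],
  [0,0,0,0,0,0,-1],
  [0,0,0,0,0,0,-1],
])

```text
time_s: 12.8
ee_pos: [0.4542, -0.154, 0.0366]
eef_rot: [3.14, -0.001, 0.785]
force: [-0.9, 1.8, 8.9]
grip_width: 0.0275
```

Run:
```python
from h import *
go(.587,.2683,.15,84)
```

```text
t 12.8 pos [ 0.4542 -0.154   0.0366] yaw 45.0 w 0.0275 q [-0.4   0.4   1.88  0.    0.86  0.38]
ROW turn [ 1.000e-01 -1.000e-02 -3.903e+01] shift [ 0.3925 -0.2048 -0.1134]
```

Emit:
send_rows([
  [0,0,0,0,0,-0.03,-1],
  [0,0,0,0,0,-0.075,-1],
  [0,0,0,0,0,-0.114,-1],
  [0,0,-8,0.035,-0.018,-0.114,-1],
  [0,0,-16,0.075,-0.039,-0.114,-1],
  [0,0,-24,0.115,-0.06,-0.114,-1],
  [0,0,-32,0.155,-0.08,-0.114,-1],
  [0,0,-39,0.195,-0.102,-0.114,-1],
])

```text
time_s: 13.6
ee_pos: [0.5198, 0.0578, 0.1499]
eef_rot: [3.141, -0.0, 1.471]
force: [0.1, -0.6, -1.7]
grip_width: 0.0271
```

Emit:
send_rows([
  [0,0,0,0,0,0,-1],
  [0,0,0,0,0,0,-1],
])

```text
time_s: 13.8
ee_pos: [0.5193, 0.0567, 0.1494]
eef_rot: [-3.141, 0.0, 1.467]
force: [-0.2, -0.3, -1.6]
grip_width: 0.0272
```

Run:
```python
from h import *
go(.587,.2683,.15,84)
```

```text
t 13.8 pos [0.5193 0.0567 0.1494] yaw 84.0 w 0.0272 q [ 0.04  0.31  1.69 -0.    1.14  0.14]
ROW turn [-0.02  0.01  0.03] shift [ 0.2175  0.0453 -0.0006]
```

Emit:
send_rows([
  [0,0,0,0.04,0.008,0,-1],
  [0,0,0,0.085,0.018,0,-1],
  [0,0,0,0.13,0.027,0,-1],
  [0,0,0,0.175,0.036,0,-1],
  [0,0,0,0.205,0.043,0,-1],
  [0,0,0,0.2175,0.045,0,-1],
  [0,0,0,0.2175,0.045,0,-1],
  [0,0,0,0.2175,0.045,0,-1],
])

```text
time_s: 14.6
ee_pos: [0.5871, 0.2659, 0.1494]
eef_rot: [-3.141, 0.001, 1.464]
force: [0.4, -0.4, -1.5]
grip_width: 0.0273
```

Run:
```python
from h import *
go(.587,.2683,.0466,84)
c=cam('wrist'); save(c,'w8.png',s=1.5);print(np.array(proj(c,[.587,.2683,.02]))*1.5)
```

```text
t 14.6 pos [0.5871 0.2659 0.1494] yaw 83.9 w 0.0273 q [ 0.37  0.57  1.31 -0.    1.26  0.48]
ROW turn [-0.02  0.03 -0.12] shift [ 0.0024 -0.0003  0.1028]
[381.92758337 278.14245609]
```

View pics/w8.png

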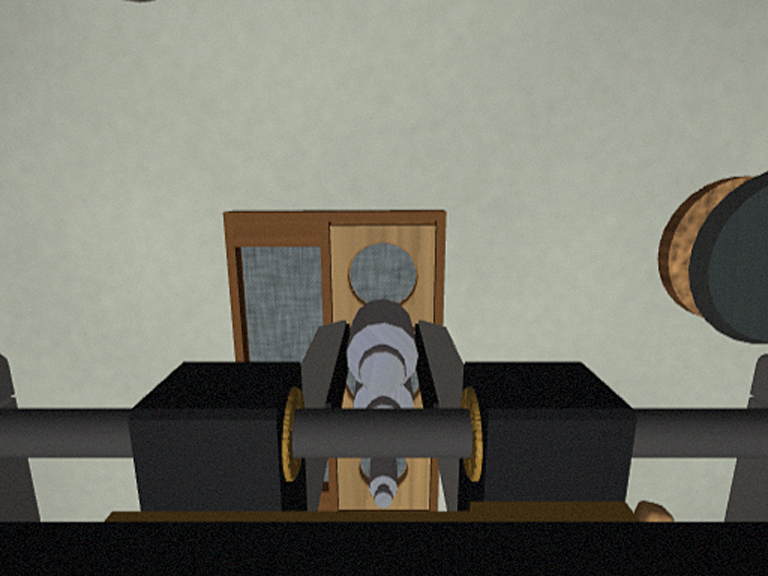

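The middle well is at (382,277), as predicted. I lower the weight.

Emit:
send_rows([
  [0,0,0,0.001,0,0.04,-1],
  [0,0,0,0.001,0,0.075,-1],
  [0,0,0,0.001,0,0.09,-1],
  [0,0,0,0.001,0,0.097,-1],
  [0,0,0,0.001,0,0.101,-1],
  [0,0,0,0.001,0,0.103,-1],
  [0,0,0,0.001,0,0.104,-1],
  [0,0,0,0.001,0,0.104,-1],
])

```text
time_s: 15.45
ee_pos: [0.5877, 0.2688, 0.0467]
eef_rot: [3.14, -0.001, 1.466]
force: [-0.1, -1.2, 1.6]
grip_width: 0.0272
```

Run:
```python
from h import *
go(.587,.2683,.0466,84); print(ctrl.get_obs()['force'])
```

```text
t 15.45 pos [0.5877 0.2688 0.0467] yaw 84.0 w 0.0272 q [ 0.37  0.69  1.37 -0.    1.07  0.48]
ROW turn [ 0.09 -0.04 -0.02] shift [-0.0006 -0.0007  0.0001]
[-0.10832206 -1.22185117  1.57302263]
```

Emit:
send_rows([
  [0,0,0,0,0,0,-0.3],
  [0,0,0,0,0,0,-0.2],
  [0,0,0,0,0,0,-0.1],
  [0,0,0,0,0,0,0],
  [0,0,0,0,0,-0.03,0.1],
  [0,0,0,0,0,-0.07,0.1],
  [0,0,0,0,0,-0.12,0.1],
  [0,0,0,0,0,-0.12,0.1],
])

```text
time_s: 16.25
ee_pos: [0.5894, 0.2696, 0.173]
eef_rot: [3.132, -0.005, 1.466]
force: [-0.2, 0.6, -0.4]
grip_width: 0.0517
```

Run:
```python
from h import *
c=cam('wrist'); save(c,'w9.png',s=1.5); cam('top')
go(.510,-.405,.17,5.5)
```

```text
t 16.35 pos [0.5874 0.2688 0.1664] yaw 84.0 w 0.0515 q [0.37 0.56 1.29 0.   1.29 0.48]
ROW turn [ 5.000e-02 -1.200e-01  7.848e+01] shift [-0.6782 -0.0063 -0.0042]
```

View pics/w9.png

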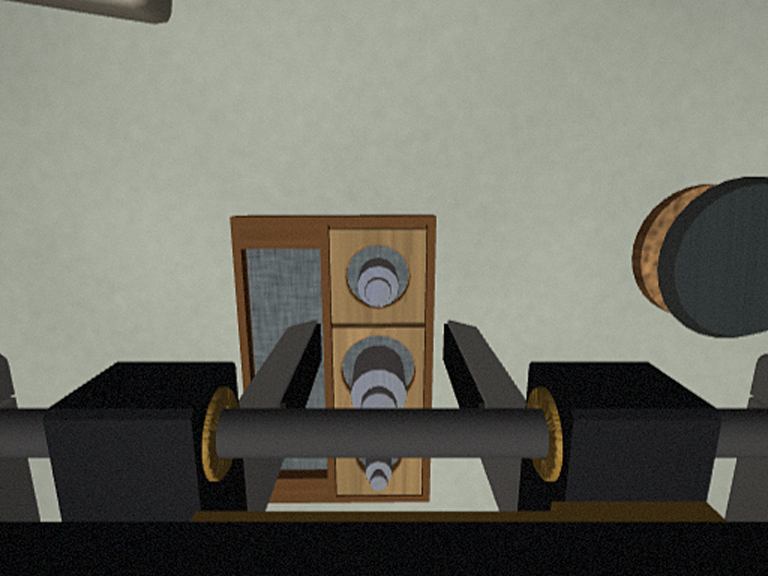

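All three weights stand in their wells: middle (377,290), large (378,398), small (378,475). Next is the fork.

Emit:
send_rows([
  [0,0,78.5,-0.678,-0.006,0,0],
  [0,0,78.5,-0.678,-0.006,0,0],
  [0,0,78.5,-0.678,-0.006,0,0],
  [0,0,78.5,-0.678,-0.006,0,0],
  [0,0,78.5,-0.678,-0.006,0,0],
  [0,0,78.5,-0.678,-0.006,0,0],
  [0,0,78.5,-0.678,-0.006,0,0],
  [0,0,78.5,-0.678,-0.006,0,0],
])

```text
time_s: 17.15
ee_pos: [0.5405, -0.1305, 0.1639]
eef_rot: [-3.14, 0.002, 0.26]
force: [2.3, 1.3, 0.1]
grip_width: 0.0469
```

Emit:
send_rows([
  [0,0,0,0,0,0,0],
  [0,0,0,0,0,0,0],
])

```text
time_s: 17.35
ee_pos: [0.541, -0.1293, 0.164]
eef_rot: [-3.14, 0.002, 0.265]
force: [0.2, 0.6, -0.4]
grip_width: 0.0466
```

Run:
```python
from h import *
go(.510,-.405,.17,5.5)
```

```text
t 17.35 pos [ 0.541  -0.1293  0.164 ] yaw 15.2 w 0.0466 q [-0.3   0.37  1.57  0.    1.2   1.01]
ROW turn [-0.07  0.12  9.66] shift [-0.102   0.258  -0.0061]
```

Emit:
send_rows([
  [0,0,9.7,-0.102,0.258,0,0],
  [0,0,9.7,-0.102,0.258,0,0],
  [0,0,9.7,-0.102,0.258,0,0],
  [0,0,9.7,-0.102,0.258,0,0],
  [0,0,9.7,-0.102,0.258,0,0],
  [0,0,9.7,-0.102,0.258,0,0],
  [0,0,9.7,-0.102,0.258,0,0],
  [0,0,9.7,-0.102,0.258,0,0],
])

```text
time_s: 18.15
ee_pos: [0.5115, -0.4031, 0.1643]
eef_rot: [-3.14, 0.001, 0.098]
force: [0.5, 0.2, -0.2]
grip_width: 0.0475
```

Run:
```python
from h import *
go(.510,-.405,.022,5.5)
c=cam('wrist'); save(c,'w10.png',s=1.5)
for p in [(.5104,-.405,.02),(.5524,-.4001,.02),(.4693,-.4098,.02)]: print(np.array(proj(c,p))*1.5)
```

```text
t 18.15 pos [ 0.5115 -0.4031  0.1643] yaw 5.6 w 0.0475 q [-0.72  0.58  1.27  0.    1.3   0.75]
ROW turn [-0.09  0.06  0.13] shift [-0.0015  0.002   0.1423]
[382.61572487 279.45647398]
[381.56896916 218.07296003]
[383.58586613 335.9402613 ]
```

View pics/w10.png

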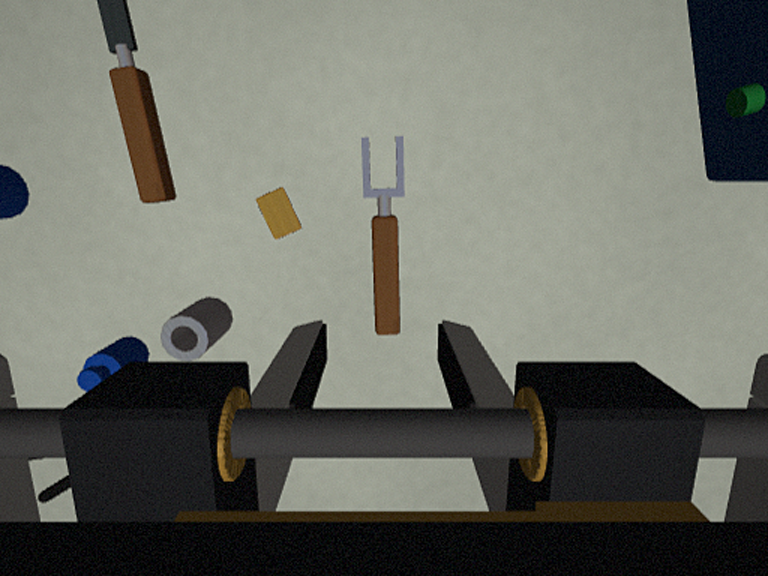

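The fork (two prongs) has its handle centre at (386,275), so I correct by about +3 mm in x and +2 mm in y. The file at (140,135) is well clear. I grip a little high so the fingers fit inside the trough.

Emit:
send_rows([
  [0,0,-1,0.0015,0.004,0.05,0],
  [0,0,-1,0.0015,0.004,0.1,0],
  [0,0,-1,0.0015,0.004,0.137,0],
  [0,0,-1,0.0015,0.004,0.137,0],
  [0,0,-1,0.0015,0.004,0.137,0],
  [0,0,-1,0.0015,0.004,0.137,-1],
  [0,0,-1,0.0015,0.004,0.137,-1],
  [0,0,-1,0.0015,0.004,0.137,-1],
])

```text
time_s: 19.0
ee_pos: [0.5134, -0.4086, 0.0301]
eef_rot: [3.14, -0.002, 0.114]
force: [-1.1, -0.4, 0.4]
grip_width: 0.0264
```

Emit:
send_rows([
  [0,0,0,0,0,0,-1],
  [0,0,0,0,0,0,-1],
  [0,0,0,0,0,0,-1],
  [0,0,0,0,0,0,-1],
  [0,0,0,0,0,-0.03,-1],
  [0,0,0,0,0,-0.08,-1],
  [0,0,0,0,0,-0.12,-1],
  [0,0,0,0,0,-0.12,-1],
])

```text
time_s: 19.8
ee_pos: [0.5145, -0.4097, 0.155]
eef_rot: [3.134, -0.006, 0.114]
force: [-0.1, -0.5, -0.9]
grip_width: 0.0173
```

Run:
```python
from h import *
go(.508,.178,.15,84)
c=cam('wrist'); save(c,'w11.png',s=1.5)
c=cam('side'); save(c,'s11.png',(220,150,420,340),3)
```

```text
t 19.8 pos [ 0.5145 -0.4097  0.155 ] yaw 6.5 w 0.0173 q [-0.73  0.59  1.27 -0.    1.27  0.73]
ROW turn [ 5.900e-01 -3.000e-02 -7.748e+01] shift [ 0.0603 -0.5847  0.0012]
```

View pics/w11.png

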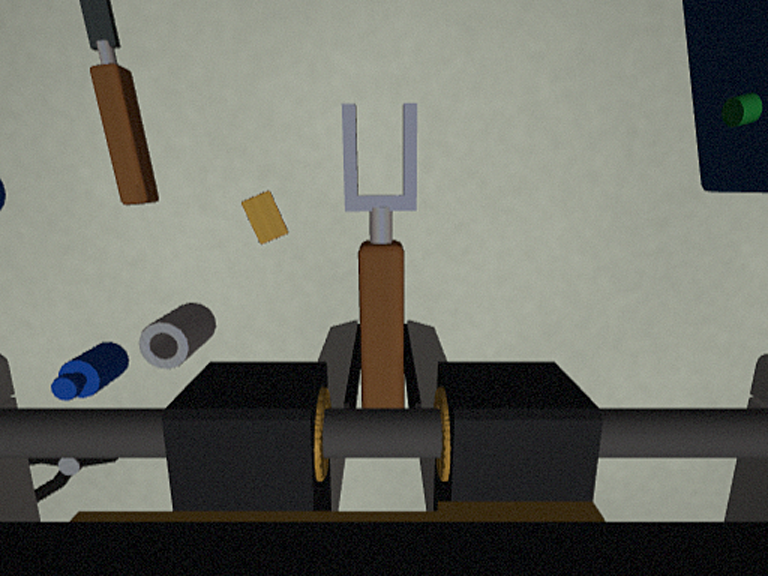

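View pics/s11.png

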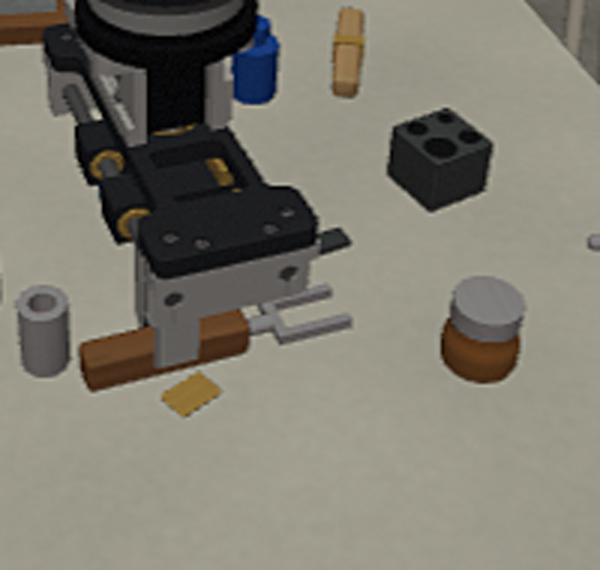

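The fork is held level near the handle's centre. I carry it to the trough.

Emit:
send_rows([
  [0,0,-8,0,-0.04,0,-1],
  [0,0,-16,0.005,-0.085,0,-1],
  [0,0,-24,0.01,-0.13,0,-1],
  [0,0,-32,0.015,-0.175,0,-1],
  [0,0,-40,0.02,-0.22,0,-1],
  [0,0,-48,0.03,-0.265,0,-1],
  [0,0,-56,0.035,-0.31,0,-1],
  [0,0,-64,0.04,-0.35,0,-1],
])

```text
time_s: 20.7
ee_pos: [0.5117, -0.0538, 0.1467]
eef_rot: [-3.138, 0.0, 1.237]
force: [0.2, -1.0, -1.6]
grip_width: 0.0174
```

Emit:
send_rows([
  [0,0,0,0,0,0,-1],
  [0,0,0,0,0,0,-1],
])

```text
time_s: 20.9
ee_pos: [0.5123, -0.0555, 0.1471]
eef_rot: [-3.139, 0.001, 1.231]
force: [0.3, -0.4, -1.3]
grip_width: 0.0181
```

Run:
```python
from h import *
go(.508,.178,.15,84)
```

```text
t 20.9 pos [ 0.5123 -0.0555  0.1471] yaw 70.5 w 0.0181 q [-0.18  0.3   1.71 -0.    1.13  0.16]
ROW turn [ -0.14   0.02 -13.46] shift [ 0.2187 -0.0819 -0.0028]
```

Emit:
send_rows([
  [0,0,-4,0.04,-0.016,0,-1],
  [0,0,-8,0.085,-0.032,0,-1],
  [0,0,-11,0.13,-0.049,0,-1],
  [0,0,-13.5,0.175,-0.066,0,-1],
  [0,0,-13.5,0.205,-0.077,0,-1],
  [0,0,-13.5,0.219,-0.082,0,-1],
  [0,0,-13.5,0.219,-0.082,0,-1],
  [0,0,-13.5,0.219,-0.082,0,-1],
])

```text
time_s: 21.7
ee_pos: [0.5088, 0.1763, 0.1479]
eef_rot: [-3.141, 0.001, 1.465]
force: [-0.0, -0.0, -0.7]
grip_width: 0.0176
```

Run:
```python
from h import *
go(.508,.178,.036,84)
c=cam('wrist'); save(c,'w12.png',s=1.5)
```

```text
t 21.7 pos [0.5088 0.1763 0.1479] yaw 83.9 w 0.0176 q [ 0.27  0.35  1.64 -0.    1.15  0.37]
ROW turn [-0.05  0.04 -0.08] shift [ 0.0017 -0.0009  0.1119]
```

View pics/w12.png

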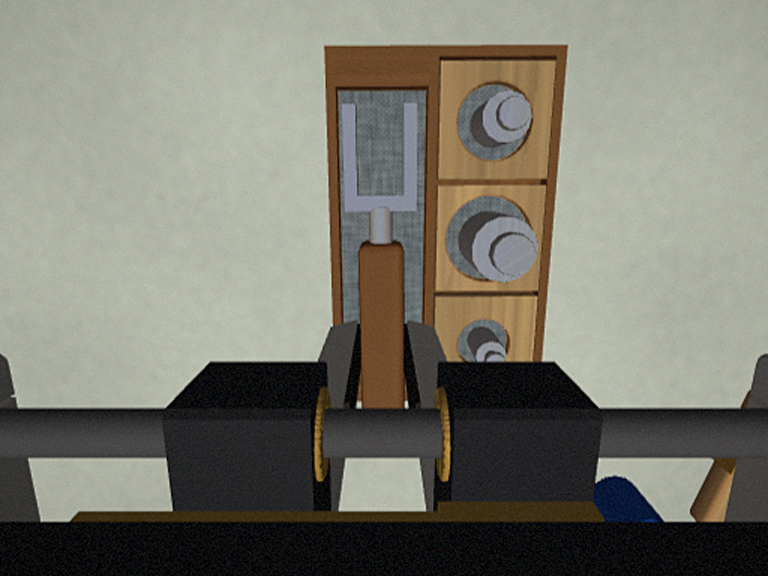

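The fork lies centred over the trough (prongs at 345–415, trough at 335–430) and all three weights stand. I lower it.

Emit:
send_rows([
  [0,0,0,0.001,0,0.04,-1],
  [0,0,0,0.001,0,0.08,-1],
  [0,0,0,0.001,0,0.098,-1],
  [0,0,0,0.001,0,0.106,-1],
  [0,0,0,0.001,0,0.11,-1],
  [0,0,0,0.001,0,0.112,-1],
  [0,0,0,0.001,0,0.112,-1],
  [0,0,0,0.001,0,0.112,-1],
])

```text
time_s: 22.55
ee_pos: [0.5091, 0.1788, 0.0373]
eef_rot: [3.14, -0.0, 1.466]
force: [0.6, -0.1, -1.0]
grip_width: 0.0176
```

Run:
```python
from h import *
go(.508,.178,.036,84); print(ctrl.get_obs()['force'])
```

```text
t 22.55 pos [0.5091 0.1788 0.0373] yaw 84.0 w 0.0176 q [0.27 0.51 1.71 0.   0.92 0.37]
ROW turn [ 0.07 -0.03  0.01] shift [-0.001  -0.001   0.0013]
[ 0.6304297  -0.13895417 -1.01605857]
```

Emit:
send_rows([
  [0,0,0,0,0,0.001,-1],
  [0,0,0,0,0,0.0015,-1],
  [0,0,0,0,0,0.0015,-1],
  [0,0,0,0,0,0.0015,-0.45],
  [0,0,0,0,0,0.0015,-0.45],
  [0,0,0,0,0,0.0015,-0.45],
])

```text
time_s: 23.15
ee_pos: [0.5087, 0.1788, 0.035]
eef_rot: [-3.142, 0.0, 1.466]
force: [-0.0, -0.5, 0.1]
grip_width: 0.0259
```

Emit:
send_rows([
  [0,0,0,0,0,-0.01,-0.45],
  [0,0,0,0,0,-0.03,-0.45],
  [0,0,0,0,0,-0.07,-0.4],
  [0,0,0,0,0,-0.12,0],
  [0,0,0,0,0,-0.15,0],
  [0,0,0,-0.05,0,-0.16,0],
  [0,0,0,-0.1,0,-0.16,0],
  [0,0,0,-0.14,0,-0.16,0],
])

```text
time_s: 23.95
ee_pos: [0.4936, 0.0378, 0.1962]
eef_rot: [3.14, 0.0, 1.467]
force: [0.9, -0.3, 0.9]
grip_width: 0.0471
```

Emit:
send_rows([
  [0,0,0,-0.04,0,0,0],
  [0,0,0,-0.04,0,0,0],
  [0,0,0,-0.04,0,0,0],
])

```text
time_s: 24.25
ee_pos: [0.49, -0.0006, 0.1956]
eef_rot: [3.141, -0.0, 1.465]
force: [-0.1, -0.1, 0.5]
grip_width: 0.0467
```

Run:
```python
from h import *
c=cam('wrist'); save(c,'w13.png',s=1.5)
c=cam('side'); save(c,'s13.png',(150,80,350,300),2.7)
c=cam('top'); save(c,'t13.png',s=1.5)
print(ctrl.get_obs()['time_s'],ctrl.get_obs()['ee_pos'])
```

```text
24.4 [0.49003729 0.00074842 0.19520673]
```

View pics/w13.png

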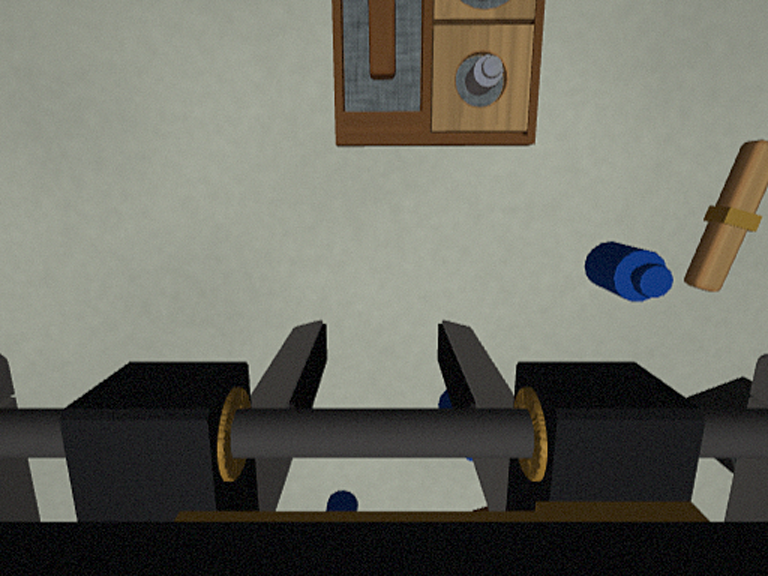

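View pics/s13.png

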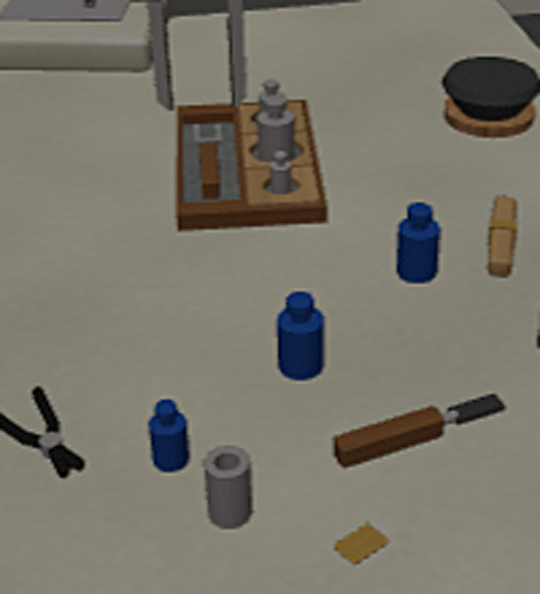

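View pics/t13.png

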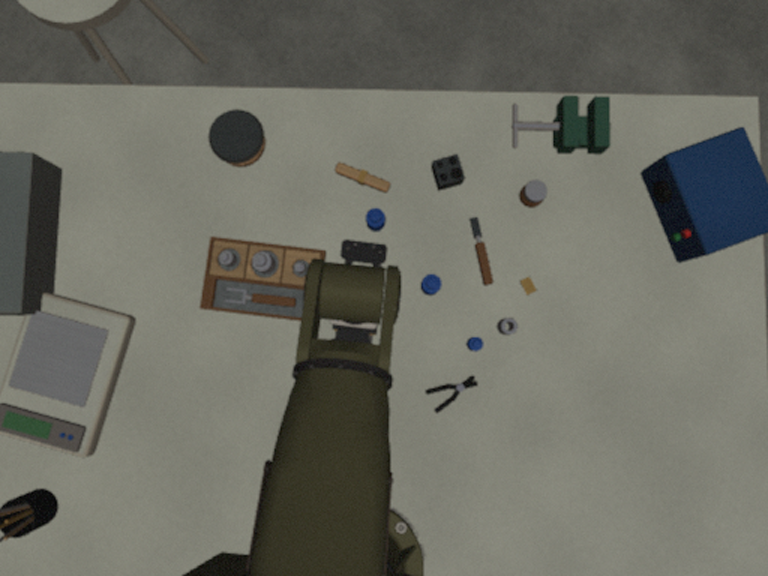

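Everything sits as intended, and the file and bushing look unmoved. I check once numerically in the top picture.

Run:
```python
from h import *
c=load('top'); save(c,'t13c.png',(125,150,225,220),7.5)
```

```text
(no output)
```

View pics/t13c.png

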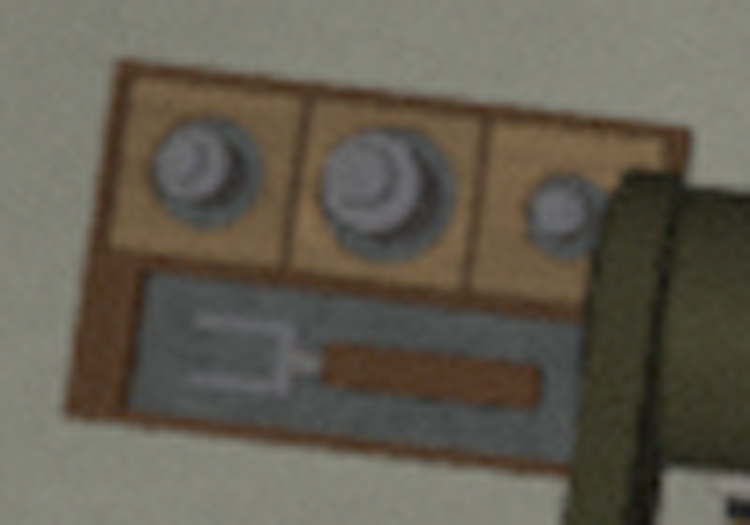

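Run:
```python
from h import *
c=load('top'); P=lambda px,py:((px+.5)/7.5-.5+125,(py+.5)/7.5-.5+150)
y=-.102; C=np.array([.5489,.1999]); A=np.array([[np.cos(y),np.sin(y)],[-np.sin(y),np.cos(y)]])
for n,p,z,w in [('mid',(185,165),.062,(.587,.2683)),('large',(365,182),.077,(.5795,.1969)),('small',(556,212),.054,(.5724,.1256))]:
    X=atz(c,*P(*p),z)[:2]; print(n,X.round(4),'off mm',((X-w)*1000).round(1))
h=atz(c,*P(541,387),.026)[:2]; t=np.mean([atz(c,*P(*q),.012)[:2] for q in [(195,318),(186,380)]],0)
print('fork in case',A@((h+t)/2-C),np.linalg.norm(h-t),'axis in case',A@(t-h)/np.linalg.norm(t-h))
o=ctrl.get_obs(); print(o['joint_vel'].round(3),o['force'].round(2))
ctrl.hand_in()
```

```text
mid [0.5843 0.2665] off mm [-2.7 -1.8]
large [0.577  0.1946] off mm [-2.5 -2.3]
small [0.5697 0.1256] off mm [-2.7 -0. ]
fork in case [-0.03811657  0.00012657] 0.1417704446054732 axis in case [-0.00606422  0.99998161]
[ 0.005  0.004  0.002  0.    -0.003 -0.004] [0.5  0.55 0.86]
the job is handed in; nothing more can be done
```

I packed the set and handed it in at about 24.4 s: the three steel weights are in their wells, and the fork lies in the trough. I set each weight down in its well before opening the fingers.

- **Weights:** In the last top picture their axes are about 3 mm from the well centres (limit 11.5 mm). Some of that is reading error. All three looked upright, judged by eye.
- **Fork:** It lies flat and along the trough, within about 1 mm of its centre. I measured its length as 142 mm rather than 137 mm, so allow a few mm of error on that.
- **Bushing and file:** I didn't touch either one. They appear at their starting pixels in the last picture; I didn't measure them in mm.
- **Arm:** It was clear of everything and still at the end. No check failed.

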